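# Sort spacer pillars with a slot gauge

## Task

Sort the three brass spacer pillars by length with the slot in the lid of the blue gauge block. The short ones just fit the slot lying flat: let them drop through it, so that they lie stacked level inside. Lay any pillar that is too long for the slot across the two rails of the orange rack, resting level on both; leave the circuit board, the solder reel and the marker where they are.

Things in the scene. Friction and masses are not known exactly. Their poses are not given: they have to be found in the camera images.
- gauge: fixed blue block with a bare aluminium lid, 80 (x) x 80 (y) x 60 mm high. Origin: centre of its underside, on the desk. The lid is flat, rigid, 6 mm thick, its top at z = 60 mm, with one slot through it (see slot) over a shaft 19 (x) x 44 (y) mm, 49 mm deep to its floor at z = 5 mm, in which short pillars stack level along y. A long one cannot lie level in it.
- slot (a point): centre of the slot at the lid's top face; axes as the gauge's. Square-edged slot, 42.4 mm long along y, 18 mm wide along x: a level 40 mm pillar has 1.2 mm to spare at each end, a level 47 mm pillar stops on the lid. Too narrow for fingers: hold a pillar so that it sticks out below the fingertips, feel it in, then let it fall through.
- rack: fixed orange rack, 110 (x) x 70 (y) mm. Origin: centre of its underside. Two rails along x, tops at z = 27 mm, 42 mm (y) apart, gap floor at z = 5 mm; flared outer lips (50 mm apart at the foot, 57 at the top) rise to z = 34 mm. A 47 mm pillar along y bridges the rails (centre at z = 34 mm), a 40 mm one falls into the gap. Gauge and rack can change sides.
- pillar_a: square brass spacer pillar, 14 x 14 mm in section, either 40 or 47 mm long: which is not told, the gauge decides; of the three at least one is of each length, otherwise they look alike. Lies on the desk, loose, about 60 g. Origin at its centre (7 mm above the desk); length along its own y axis, z up at the start.
- pillar_b: square brass spacer pillar, 14 x 14 mm in section, either 40 or 47 mm long: which is not told, the gauge decides; of the three at least one is of each length, otherwise they look alike. Lies on the desk, loose, about 60 g. Origin at its centre (7 mm above the desk); length along its own y axis, z up at the start.
- pillar_c: square brass spacer pillar, 14 x 14 mm in section, either 40 or 47 mm long: which is not told, the gauge decides; of the three at least one is of each length, otherwise they look alike. Lies on the desk, loose, about 60 g. Origin at its centre (7 mm above the desk); length along its own y axis, z up at the start.
- pcb: green circuit board with components, 55 x 82 x 17 mm, loose. Origin at the centre of its underside. A bystander: leave it where it is.
- reel: light grey reel of solder, 58 x 84 x 46 mm high, loose. Origin at the centre of its underside. A bystander: leave it where it is.
- pen: black and white marker, 16 mm thick, 122 mm long, loose, lying along its own y axis. Origin at the centre of its underside. A bystander: leave it where it is.

How it is judged (in metres and radians):
At the end, for the whole second after the job is handed in: Each pillar is at rest (under 0.02 m/s) and released, either in the gauge's shaft (centre under z 47 mm there, level within 0.25 rad) or across both rails of the rack (centre 31 to 37 mm above its underside, between the lips, level within 0.1 rad) (linear speed of each of pillar_a, pillar_b, pillar_c below 0.02 m/s and contact force between the fingers and pillar_a below 0.2 N and ((x of pillar_a in the frame of gauge between -0.015 and 0.015 m and y of pillar_a in the frame of gauge between -0.01 and 0.01 m and z of pillar_a in the frame of gauge between 0 and 0.047 m and angle between pillar_a's own y axis and vertical between 1.32 and 1.82 rad) or (x of pillar_a in the frame of rack between -0.055 and 0.055 m and y of pillar_a in the frame of rack between -0.01 and 0.01 m and z of pillar_a in the frame of rack between 0.031 and 0.037 m and angle between pillar_a's own y axis and vertical between 1.47 and 1.67 rad)) and contact force between the fingers and pillar_b below 0.2 N and ((x of pillar_b in the frame of gauge between -0.015 and 0.015 m and y of pillar_b in the frame of gauge between -0.01 and 0.01 m and z of pillar_b in the frame of gauge between 0 and 0.047 m and angle between pillar_b's own y axis and vertical between 1.32 and 1.82 rad) or (x of pillar_b in the frame of rack between -0.055 and 0.055 m and y of pillar_b in the frame of rack between -0.01 and 0.01 m and z of pillar_b in the frame of rack between 0.031 and 0.037 m and angle between pillar_b's own y axis and vertical between 1.47 and 1.67 rad)) and contact force between the fingers and pillar_c below 0.2 N and ((x of pillar_c in the frame of gauge between -0.015 and 0.015 m and y of pillar_c in the frame of gauge between -0.01 and 0.01 m and z of pillar_c in the frame of gauge between 0 and 0.047 m and angle between pillar_c's own y axis and vertical between 1.32 and 1.82 rad) or (x of pillar_c in the frame of rack between -0.055 and 0.055 m and y of pillar_c in the frame of rack between -0.01 and 0.01 m and z of pillar_c in the frame of rack between 0.031 and 0.037 m and angle between pillar_c's own y axis and vertical between 1.47 and 1.67 rad))); the robot touches nothing.
It fails at once if the circuit board is shifted by more than 20 mm (distance of pcb from where it was at the start of the episode above 0.02 m).
It fails at once if the solder reel is shifted by more than 20 mm (distance of reel from where it was at the start of the episode above 0.02 m).
It fails at once if the marker is shifted by more than 20 mm (distance of pen from where it was at the start of the episode above 0.02 m).
It also fails if it takes over 72 s, if anything falls off the work surface, if the arm or the gripper's body presses on something with over 40 N, if the wrist force passes 120 N, or if a joint passes its speed limit or range.

## Robot

A 7-joint arm with a two-finger parallel gripper is mounted at the origin on a cart in front of the work surface, level with it; the furniture and walls round the work are solid. World frame = base frame: x ahead of the robot, y to its left, z up, the work surface at z = 0. Lengths are in m, angles in degrees, forces in N, time in s.
With the tool pointing down it reaches from about 0.4 to 0.925 m from the base axis. Payload 5.6 kg.
Tool frame: the origin (TCP) lies midway between the tips of the shut fingers; the grasp point (between the pads) lies 19 mm behind it; z points along the fingers, y is the line along which they close (so a half turn about z gives the same grasp; the last joint's range is limited). The gripper opens to 85 mm and grips with 20 to 120 N. Pads are 22 mm wide; open, the fingers measure 114 mm over their backs; the gripper's body (76 mm by 85 mm) begins 54 mm behind the grasp point. The pads swing forward as they close: fully open they stand 13 mm farther back than shut.
Start: joints at [-67.323, 26.786, -0.665, 91.828, 0.344, 61.387, -3.226], TCP at [0.276, 0.588, 0.201] pointing down, gripper open.
Joint ranges: [-144.91, 144.91], [-17.63, 115.5], [-89.93, 88.59], [15.96, 139.68], [-74.01, 254.01], [8.47, 105.57], [-167.45, 167.45]. Speed limits (degrees/s): [147.25, 147.25, 180, 180, 180, 180, 180].

## Interface

Orientations are given as a 3x3 rotation matrix whose columns are the frame's x, y, z axes.
In Python, from bench import observe, vision, manip, models gives the robot as it stands.
- The arm moves only by the tool jog_arm, never from a script. Its argument "steps" is a list that holds one entry, the list of rows, each a list of 7 numbers: the shift along the world's x, y, z in mm, then the turn, a rotation vector about the world's x, y, z in rad, then the finger opening in mm, from 0 to 85.4. In form: [[[x, y, z, rx, ry, rz, hand], ...]]. A call has exactly 10 rows; each row is the pose to reach, as a shift and turn from the pose commanded when the call began; what a row does not reach only later rows make up. A row lasts 1/10 s, in which the tool goes at most 50 mm and 8.59 degrees, less where a joint would pass 70% of its speed; a pose out of reach is approached as far as the arm can. A call with a gripper value outside its range is refused whole. The fingers move at their own pace and stop on an object; the grip force is fixed at half the most. Time passes only in rows, so rows that repeat a pose let the fingers close, or fill a call up. It gives the time, the measured TCP pose, the force, the opening and the grip force at its end, in the units of the state.
- observe(): the state, without advancing time (a new reading comes with each control period).
- vision.camera(name): name is "scene" or "side" or "wrist"; returns (picture, depth): 384x512x3 uint8, blue, green, red; 384x512 float32, m along the optical axis (not along the pixel's ray), 0 where there is no reading.
- vision.calibration(name): a dict with "fx", "fy", "cx", "cy" (pixels), "xyz" and "rotation" of the camera in the world. Camera axes: x right, y up, looking along -z (the intrinsics and any distortion apply to the point x, -y, -z); pixel columns grow to the right and rows downward; lengths in m; the calibration is good to about 2 mm. The wrist camera is an equidistant fisheye: a pixel r from the principal point sees the ray r / f radians off the axis. A picture is of the moment at which its call begins: read the wrist's pose just before it. calibration takes no time and is no camera call; for the wrist camera it gives the pose at the moment of the call.
- manip.close_job(): hands the job in; it is judged then, once.
Trained networks look in the newest picture that a camera, given by its name, has taken for a name from the list of things; names that differ only in an ending like _2 or _b are one class to them, and where a whole thing is asked for, a point or a joint stands for the part that bears it (a point fixed in the world has none). Each returns a list of dicts, best first, with "confidence" (0 to 1); they miss things now and then, are a little off and sometimes report something else, mostly with a low value. They report only what shows in the picture. A call takes as long as a camera call.
- models.find_in(label, camera): "bbox" ([left, top, right, bottom] in pixels, round what is visible of it).
The state is a dict: "time_s": time; "joint_pos": joint angles; "joint_velocities": joint speeds; "joint_torque": joint torques, N m; "position": TCP position; "tool_rot": TCP orientation; "wrist_force": force on the tool from outside, world axes, zero at the start; "wrist_torque": the same for the moment, N m; "grip_width": finger opening in m; "grip_force": force on a finger pad.
Only numpy, scipy, OpenCV 4.12 (cv2) and the standard library are available. Lean on these libraries where they do the work, as an engineer would, in place of code of your own. Each camera call takes 0.05 s, during which the arm holds its last target. There are 200 camera calls.

## Working session

There is one attempt and no reset: what is moved stays moved. The work goes in short steps, Python scripts to look and compute and a tool call to move; the robot and the scene stay as the last step left them, time stands still between calls to the robot, and variables do not carry over. Pictures are saved under pics/ and viewed, at most 10 in all, crops included, and the job is handed in when it is done.

Besides the shell and the picture viewer there is one more tool, called after "Request:" by a JSON object that holds its "name" and its "arguments", one argument or row to a line. jog_arm: Moves the arm, as the interface text tells. Its arguments: {"type":"object","properties":{"steps":{"type":"array","items":{"type":"array","items":{"type":"array","items":{"type":"number"}}}}},"required":["steps"]}

```bash
mkdir -p pics; cat > h.py <<'E'
import numpy as np, cv2
from bench import observe, vision, manip, models
def cloud(name):
    c=vision.calibration(name); im,d=vision.camera(name)
    v,u=np.mgrid[0:384,0:512]; x=(u-c['cx'])/c['fx']; y=(v-c['cy'])/c['fy']
    if name=='wrist':
        r=np.hypot(x,y); s=np.where(r>1e-6,np.tan(np.minimum(r,1.5))/np.maximum(r,1e-6),1); x=x*s;y=y*s
    P=np.stack([x*d,-y*d,-d],-1)
    W=P@np.array(c['rotation']).T+np.array(c['xyz'])
    W[d<=0]=np.nan
    return im,d,W
E
python3 - <<'E'
from h import *
s=observe();print(s['time_s'],s['position'],s['tool_rot'],s['wrist_force'])
ims=[]
for n in ['scene','side','wrist']:
    im,d,W=cloud(n);np.save(n+'.npy',W);ims.append(im);cv2.imwrite(n+'.png',im)
    c=vision.calibration(n);print(n,c)
    for l in ['gauge','rack','pillar_a','pcb','reel','pen']:
        for r in models.find_in(l,n)[:5]:
            b=[int(k) for k in r['bbox']]
            w=W[max(b[1],0):b[3],max(0,b[0]):b[2]].reshape(-1,3)
            print(n,l,round(r['confidence'],2),b,np.nanmedian(w,0).round(3) if len(w) else '')
print(observe()['time_s'])
cv2.imwrite('pics/a.png',cv2.resize(np.vstack([np.hstack(ims[:2]),np.hstack([ims[2],ims[2]*0])]),(800,600),interpolation=cv2.INTER_AREA))
E
```

```text
0.0 [0.2759532  0.58783813 0.20041104] [[-9.05251951e-01  4.24874668e-01 -6.48959889e-04]
 [ 4.24875145e-01  9.05250396e-01 -1.68265890e-03]
 [-1.27447946e-04 -1.79895718e-03 -9.99998374e-01]] [ 0.20431156  0.29189818 -1.49897195]
scene {'fx': 369.1588349111544, 'fy': 369.1588349111544, 'cx': 254.07998571836646, 'cy': 194.94431285757227, 'xyz': array([ 0.01842479, -0.40234467,  0.86667958]), 'rotation': array([[ 0.61642923,  0.60125309, -0.50843851],
       [-0.78720727,  0.48523624, -0.38059231],
       [ 0.01788048,  0.63485472,  0.77242461]])}
scene gauge 0.93 [284, 225, 321, 274] [ 0.495 -0.202  0.043]
scene rack 0.82 [178, 155, 215, 191] [0.539 0.223 0.005]
scene pillar_a 0.54 [234, 209, 246, 221] [0.5   0.01  0.004]
scene pillar_a 0.5 [197, 205, 210, 215] [0.445 0.103 0.01 ]
scene pillar_a 0.46 [284, 224, 324, 272] [ 0.507 -0.203  0.038]
scene pillar_a 0.44 [244, 237, 260, 240] [ 0.455 -0.07   0.014]
scene pcb 0.58 [242, 162, 271, 186] [0.659 0.073 0.003]
scene reel 0.82 [122, 140, 145, 163] [0.469 0.43  0.016]
scene pen 0.57 [326, 294, 363, 335] [ 0.427 -0.374  0.001]
side {'f
[... 564 characters left out ...]
203, 196, 228, 216] [0.657 0.063 0.004]
side pcb 0.64 [259, 196, 267, 206] [0.509 0.011 0.006]
side reel 0.68 [237, 281, 258, 311] [0.467 0.446 0.027]
side pen 0.59 [205, 197, 229, 215] [0.652 0.062 0.005]
wrist {'fx': 297.3186396354542, 'fy': 297.3186396354542, 'cx': 252.90123132931208, 'cy': 193.46368010466787, 'xyz': array([0.20317753, 0.62260539, 0.37438649]), 'rotation': array([[ 0.42524837, -0.85988682, -0.28241544],
       [ 0.90507603,  0.40439317,  0.13154291],
       [ 0.00109486, -0.31154585,  0.95023049]])}
wrist gauge 0.26 [106, 345, 140, 384] [0.514 0.189 0.015]
wrist rack 0.8 [104, 344, 142, 382] [0.507 0.189 0.017]
wrist reel 0.73 [195, 296, 233, 344] [0.453 0.445 0.034]
1.05
```

View pics/a.png

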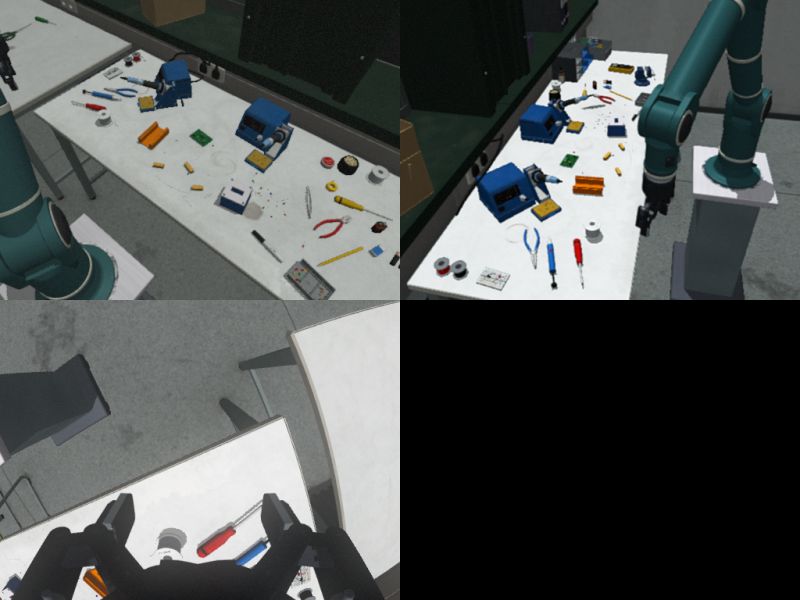

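Request:
{"name": "jog_arm", "arguments": {
  "steps": [
    [[120, -470, 100, 0, 0, -1.13, 40], [120, -470, 100, 0, 0, -1.13, 40], [120, -470, 100, 0, 0, -1.13, 40], [120, -470, 100, 0, 0, -1.13, 40], [120, -470, 100, 0, 0, -1.13, 40], [120, -470, 100, 0, 0, -1.13, 40], [120, -470, 100, 0, 0, -1.13, 40], [120, -470, 100, 0, 0, -1.13, 40], [120, -470, 100, 0, 0, -1.13, 40], [120, -470, 100, 0, 0, -1.13, 40]]
  ]
}}

```text
time_s: 2.05
position: [0.3965, 0.1161, 0.3023]
tool_rot: [[-0.001, 1.0, 0.001], [1.0, 0.001, 0.001], [0.001, 0.001, -1.0]]
wrist_force: [0.8, 0.1, -0.2]
grip_width: 0.0403
grip_force: 0.0
```

Request:
{"name": "jog_arm", "arguments": {
  "steps": [
    [[80, -360, 0, 0, 0, 0, 40], [80, -360, 0, 0, 0, 0, 40], [80, -360, 0, 0, 0, 0, 40], [80, -360, 0, 0, 0, 0, 40], [80, -360, 0, 0, 0, 0, 40], [80, -360, 0, 0, 0, 0, 40], [80, -360, 0, 0, 0, 0, 40], [80, -360, 0, 0, 0, 0, 40], [80, -360, 0, 0, 0, 0, 40], [80, -360, 0, 0, 0, 0, 40]]
  ]
}}

```text
time_s: 3.05
position: [0.476, -0.2411, 0.3011]
tool_rot: [[-0.002, 1.0, -0.001], [1.0, 0.002, 0.0], [0.0, -0.001, -1.0]]
wrist_force: [-1.1, -0.4, -0.2]
grip_width: 0.0398
grip_force: 0.0
```

```bash
python3 - <<'E'
from h import *
s=observe();print(s['time_s'],s['position'],s['tool_rot'].round(3) if hasattr(s['tool_rot'],'round') else s['tool_rot'])
im,d,W=cloud('wrist');np.save('w1.npy',W);cv2.imwrite('w1.png',im)
for l in ['gauge','rack','pillar_a','pcb','reel','pen']:
    for r in models.find_in(l,'wrist')[:4]:
        b=[int(k) for k in r['bbox']]
        w=W[b[1]:b[3],b[0]:b[2]].reshape(-1,3)
        print(l,round(r['confidence'],2),b,np.nanmedian(w,0).round(3))
cv2.imwrite('pics/b.png',im)
E
```

```text
3.05 [ 0.47597837 -0.24110758  0.30108909] [[-0.002  1.    -0.001]
 [ 1.     0.002  0.   ]
 [ 0.    -0.001 -1.   ]]
gauge 0.77 [239, 96, 307, 162] [ 0.504 -0.203  0.06 ]
gauge 0.29 [265, 1, 278, 15] [ 0.503 -0.012  0.012]
pillar_a 0.49 [229, 35, 250, 55] [ 0.454 -0.074  0.012]
pcb 0.68 [212, 192, 237, 256] [ 0.428 -0.363  0.001]
pcb 0.27 [229, 32, 248, 57] [ 0.453 -0.073  0.002]
pen 0.94 [215, 191, 235, 255] [ 0.427 -0.364  0.001]
```

View pics/b.png

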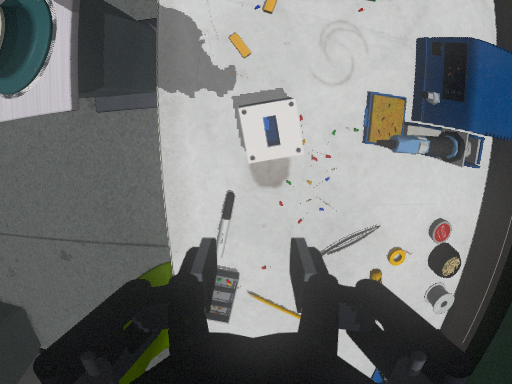

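Request:
{"name": "jog_arm", "arguments": {
  "steps": [
    [[0, 230, 0, 0, 0, 0, 40], [0, 230, 0, 0, 0, 0, 40], [0, 230, 0, 0, 0, 0, 40], [0, 230, 0, 0, 0, 0, 40], [0, 230, 0, 0, 0, 0, 40], [0, 230, 0, 0, 0, 0, 40], [0, 230, 0, 0, 0, 0, 40], [0, 230, 0, 0, 0, 0, 40], [0, 230, 0, 0, 0, 0, 40], [0, 230, 0, 0, 0, 0, 40]]
  ]
}}

```text
time_s: 4.4
position: [0.4762, -0.0127, 0.3014]
tool_rot: [[0.0, 1.0, 0.0], [1.0, -0.0, -0.0], [-0.0, 0.0, -1.0]]
wrist_force: [-1.0, 1.0, 0.9]
grip_width: 0.0401
grip_force: 0.0
```

```bash
cat >> h.py <<'E'
def rect(W,m,tag):
    """largest component of mask m -> metric minAreaRect"""
    n,L,st,_=cv2.connectedComponentsWithStats(m.astype(np.uint8))
    for k in np.argsort(-st[1:,4])[:4]+1:
        if st[k,4]<25: continue
        p=W[L==k]; (c,s,a)=cv2.minAreaRect((p[:,:2]*1000).astype(np.float32))
        print(tag,st[k,4],'c',np.round(c,1),'size',np.round(s,1),'ang',round(a,1),'z',np.percentile(p[:,2]*1000,[5,50,95]).round(1), 'px',st[k,:2]+st[k,2:4]//2)
E
python3 - <<'E'
from h import *
W=np.load('w1.npy')
x,y,z=W[...,0],W[...,1],W[...,2]
box=(abs(x-.505)<.055)&(abs(y+.203)<.055)
rect(W,box&(z>.054),'lid'); 
lid=box&(z>.054)
# slot: pixels inside filled lid contour, not lid; project rays on plane z=.06
c,_=cv2.findContours(lid.astype(np.uint8),cv2.RETR_EXTERNAL,cv2.CHAIN_APPROX_NONE)
f=np.zeros(lid.shape,np.uint8);cv2.drawContours(f,[max(c,key=len)],-1,1,-1)
from_cam=None
s=observe();print(s['time_s'],s['position'])
im,d,W2=cloud('wrist');np.save('w2.npy',W2);cv2.imwrite('w2.png',im)
cam=vision.calibration('wrist')['xyz']-np.array([0,.23,0])
print('cam',cam)
# slot at lid plane
t=((.06-cam[2])/(W[...,2]-cam[2]))[...,None]; Wl=cam+t*(W-cam)
g=cv2.erode(f,np.ones((3,3)))&~lid
rect(Wl,(g>0)&(z<.05),'slot')
for nm,WW in (('w1',W),('w2',W2)):
    m=(WW[...,2]>.008)&(WW[...,2]<.022)&(WW[...,0]>.35)&(WW[...,0]<.75)&(abs(WW[...,1])<.16)
    rect(WW,m,nm+' pil')
x,y,z=W2[...,0],W2[...,1],W2[...,2]
rb=(abs(x-.54)<.09)&(abs(y-.21)<.09)
rect(W2,rb&(z>.024),'lips+rails'); rect(W2,rb&(z>.030),'lips');rect(W2,rb&(z>.012),'rack')
for l in ['rack','pillar_a','pcb']:
    for r in models.find_in(l,'wrist')[:4]:
        b=[int(k) for k in r['bbox']]; print(l,round(r['confidence'],2),b,np.nanmedian(W2[b[1]:b[3],b[0]:b[2]].reshape(-1,3),0).round(3))
cv2.imwrite('pics/c.png',im)
E
```

```text
lid 23753 c [ 496.3 -236.4] size [33.5 93. ] ang 89.0 z [357.3 411.4 430.1] px [316 311]
lid 2831 c [ 500.7 -203.9] size [81.  80.7] ang 10.1 z [59.1 60.4 61.8] px [271 131]
4.4 [ 0.47619134 -0.01274377  0.30143122]
cam [ 0.47560949 -0.16228641  0.474372  ]
slot 28 c [ 729.6 -573.4] size [ 4.4 39. ] ang 43.1 z [60. 60. 60.] px [379 325]
w1 pil 237 c [454.9 -74.8] size [15.3 40.2] ang 34.4 z [12.5 14.3 16.2] px [240  45]
w1 pil 117 c [500.1  -8.5] size [21.2 14.4] ang 73.1 z [10.8 14.4 16.1] px [270   6]
w1 pil 98 c [ 673.9 -149.9] size [20.8 31.6] ang 87.3 z [ 8.3 17.5 21.7] px [376  98]
w1 pil 77 c [ 748.7 -134.2] size [50.9  4. ] ang 88.1 z [ 8.3 11.7 17.9] px [415  94]
w2 pil 284 c [504.4   5.2] size [47.3 14.4] ang 69.9 z [12.3 14.3 16. ] px [271 140]
w2 pil 238 c [441.6  99.1] size [14.7 40.5] ang 26.7 z [13.1 14.5 15.8] px [231  80]
w2 pil 227 c [454.  -73.9] size [14.2 40.3] ang 35.3 z [10.8 14.2 15.6] px [240 188]
w2 pil 226 c [ 692.  -148.4] size [21.5 69. ] ang 89.6 z [ 9.6 18.5 21.5] px [373 229]
lips+rails 665 c [539.9 184.6] size [110.2  15.1] ang 4.5 z [25.8 28.2 34.8] px [296  25]
lips 228 c [539.9 183.7] size [108.1   6.1] ang 4.7 z [31.2 33.5 35.4] px [296  25]
rack 779 c [539.9 184.5] size [110.2  15.2] ang 4.5 z [15.9 27.8 34.8] px [296  26]
rack 0.86 [255, 0, 333, 38] [0.538 0.201 0.006]
pillar_a 0.79 [261, 124, 283, 158] [0.505 0.003 0.001]
pillar_a 0.66 [220, 66, 239, 91] [0.44  0.102 0.002]
pillar_a 0.48 [229, 174, 249, 198] [ 0.452 -0.071  0.002]
pcb 0.91 [345, 82, 383, 133] [0.655 0.062 0.006]
```

View pics/c.png

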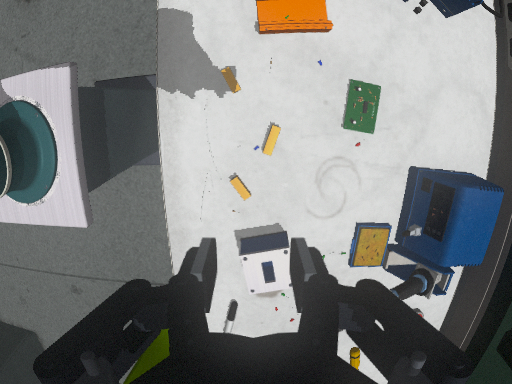

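Request:
{"name": "jog_arm", "arguments": {
  "steps": [
    [[-22, -62, -240, 0, 0, 0.616, 40], [-22, -62, -240, 0, 0, 0.616, 40], [-22, -62, -240, 0, 0, 0.616, 40], [-22, -62, -240, 0, 0, 0.616, 40], [-22, -62, -240, 0, 0, 0.616, 40], [-22, -62, -240, 0, 0, 0.616, 40], [-22, -62, -240, 0, 0, 0.616, 40], [-22, -62, -294, 0, 0, 0.616, 40], [-22, -62, -294, 0, 0, 0.616, 40], [-22, -62, -294, 0, 0, 0.616, 40]]
  ]
}}

```text
time_s: 5.6
position: [0.4549, -0.0733, 0.0085]
tool_rot: [[-0.579, 0.815, 0.0], [0.815, 0.579, 0.0], [0.0, 0.0, -1.0]]
wrist_force: [-0.3, 0.2, 0.6]
grip_width: 0.0399
grip_force: 0.0
```

```bash
python3 - <<'E'
from h import *
W=np.load('w1.npy'); x,y,z=W[...,0],W[...,1],W[...,2]
box=(abs(x-.5007)<.055)&(abs(y+.2039)<.055)&(z<.07)
lid=(box&(z>.054)).astype(np.uint8)
cam=np.array([.4756,-.1623,.4744])
t=((.06-cam[2])/(z-cam[2]))[...,None]; Wl=cam+t*(W-cam)
d=np.hypot(Wl[...,0]-.5007,Wl[...,1]+.2039)
m=(d<.03)&(z<.054); rect(Wl,m,'slot')
s=observe();print(s['time_s'],s['position'])
im,d,W=cloud('wrist')
m=(W[...,2]>.007)&(W[...,2]<.022)&(np.hypot(W[...,0]-.454,W[...,1]+.074)<.04)
for k in (im,): hsv=cv2.cvtColor(im,cv2.COLOR_BGR2HSV)
br=m&(hsv[...,0]>12)&(hsv[...,0]<32)&(hsv[...,1]>90)
rect(W,br,'pil')
cv2.imwrite('pics/d.png',im)
E
```

```text
slot 376 c [ 500.4 -203.9] size [18.  41.4] ang 9.6 z [60. 60. 60.] px [271 130]
5.6 [ 0.45492012 -0.0732552   0.00854612]
pil 1271 c [454.5 -74.4] size [13.5 40.3] ang 35.0 z [13.3 14.4 15.4] px [252 231]
```

View pics/d.png

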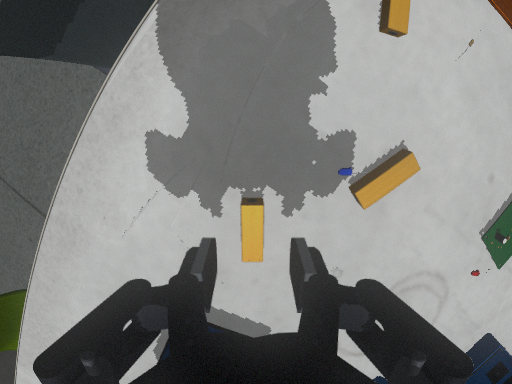

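Request:
{"name": "jog_arm", "arguments": {
  "steps": [
    [[0, 0, -1, 0, 0, 0, 40], [0, 0, -1, 0, 0, 0, 0], [0, 0, -1, 0, 0, 0, 0], [0, 0, -1, 0, 0, 0, 0], [0, 0, -1, 0, 0, 0, 0], [0, 0, -1, 0, 0, 0, 0], [0, 0, 49, 0, 0, 0, 0], [0, 0, 95, 0, 0, 0, 0], [23, -65, 95, 0, 0, -0.22, 0], [46, -129, 95, 0, 0, -0.443, 0]]
  ]
}}

```text
time_s: 6.65
position: [0.4903, -0.1662, 0.1047]
tool_rot: [[-0.313, 0.95, 0.005], [0.95, 0.313, 0.002], [0.0, 0.006, -1.0]]
wrist_force: [1.0, 0.6, -0.4]
grip_width: -0.0001
grip_force: 0.0
```

```bash
cat >> h.py <<'E'
def held():
    im,d,W=cloud('wrist'); s=observe(); p=np.array(s['position']); R=np.array(s['tool_rot'])
    T=(W-p)@R*1000  # tool frame, mm
    hsv=cv2.cvtColor(im,cv2.COLOR_BGR2HSV)
    br=(hsv[...,0]>12)&(hsv[...,0]<32)&(hsv[...,1]>90)&(np.abs(T[...,2])<30)&(np.hypot(T[...,0],T[...,1])<35)
    n,L,st,_=cv2.connectedComponentsWithStats(br.astype(np.uint8)); k=np.argmax(st[1:,4])+1
    q=T[L==k]; top=q[q[:,2]<np.percentile(q[:,2],20)+3]
    c,s2,a=cv2.minAreaRect(top[:,:2].astype(np.float32))
    print('TCP',(p*1000).round(1),'t',s['time_s'],'held c(tool)',np.round(c,1),'size',np.round(s2,1),'ang',round(a,1),'ztool',np.percentile(top[:,2],[5,50,95]).round(1),len(top),'F',np.round(s['wrist_force'],1))
    print('centre world',(p*1000+R@np.array([c[0],c[1],0])).round(1),'w',s['grip_width'],s['grip_force'])
    return im,W
E
python3 - <<'E'
from h import *
held()
im,W=held()
cv2.imwrite('pics/e.png',im)
E
```

```text
Traceback (most recent call last):
  File "h.py", line 24, in held
    n,L,st,_=cv2.connectedComponentsWithStats(br.astype(np.uint8)); k=np.argmax(st[1:,4])+1
                                                                      ~~~~~~~~~^^^^^^^^^^
ValueError: attempt to get argmax of an empty sequence
```

```bash
python3 - <<'E'
from h import *
for n in ['wrist','scene','side']:
    im,d,W=cloud(n)
    hsv=cv2.cvtColor(im,cv2.COLOR_BGR2HSV)
    m=(hsv[...,0]>12)&(hsv[...,0]<32)&(hsv[...,1]>90)&(abs(W[...,1])<.3)&(W[...,2]<.09)&(W[...,0]>.35)&(W[...,0]<.6)
    rect(W,m,n)
    if n=='wrist': cv2.imwrite('pics/e.png',im)
E
```

```text
wrist 694 c [454.6 -73.5] size [14.3 41.9] ang 35.9 z [13.2 14.4 15.7] px [247  67]
wrist 509 c [502.7  -1.1] size [36.8 14.1] ang 70.3 z [11.3 14.5 15.8] px [323  15]
scene 703 c [536.5 211.7] size [108.   71.9] ang 4.3 z [ 3.6 16.8 33.4] px [196 173]
scene 81 c [504.2   4. ] size [47.3 12.4] ang 70.3 z [ 1.1 13.8 16.8] px [242 214]
scene 77 c [454.3 -74.8] size [13.7 35.9] ang 35.1 z [ 3.4 12.5 16.2] px [253 240]
scene 73 c [440.6  97.9] size [13.3 38.3] ang 30.3 z [ 3.4 13.2 16.7] px [203 211]
side 492 c [535.6 214.1] size [106.   73.7] ang 4.2 z [ 4.  21.5 34. ] px [241 236]
side 52 c [501.5   4.7] size [47.4 14.3] ang 69.3 z [ 4.6 14.3 17.3] px [265 199]
side 44 c [441.5 100. ] size [15.5 41.1] ang 31.5 z [ 8.9 14.6 18.1] px [279 219]
side 43 c [454.4 -73.3] size [14.9 40.2] ang 35.8 z [ 7.8 13.7 17.2] px [284 187]
```

View pics/e.png

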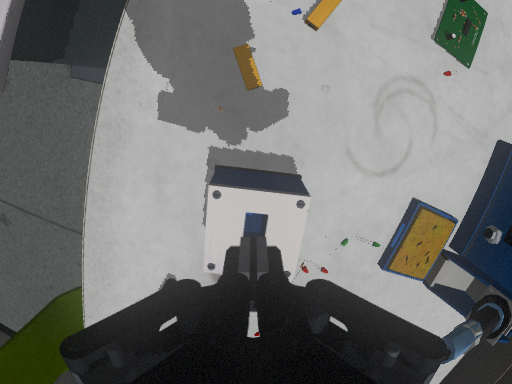

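Request:
{"name": "jog_arm", "arguments": {
  "steps": [
    [[-46, 129, 0, 0, 0, 0.443, 30], [-46, 129, 0, 0, 0, 0.443, 30], [-46, 129, 0, 0, 0, 0.443, 30], [-46, 129, 0, 0, 0, 0.443, 30], [-46, 129, -45, 0, 0, 0.443, 30], [-46, 129, -70, 0, 0, 0.443, 30], [-46, 129, -95, 0, 0, 0.443, 30], [-46, 129, -95, 0, 0, 0.443, 30], [-46, 129, -95, 0, 0, 0.443, 0], [-46, 129, -95, 0, 0, 0.443, 0]]
  ]
}}

```text
time_s: 7.85
position: [0.4425, -0.0389, 0.0084]
tool_rot: [[-0.689, 0.724, 0.002], [0.724, 0.689, 0.0], [-0.001, 0.001, -1.0]]
wrist_force: [0.2, -0.6, 0.1]
grip_width: 0.0019
grip_force: 0.0
```

Request:
{"name": "jog_arm", "arguments": {
  "steps": [
    [[0, 0, 0, 0, 0, 0, 0], [0, 0, 0, 0, 0, 0, 0], [0, 0, 0, 0, 0, 0, 0], [0, 0, 0, 0, 0, 0, 0], [0, 0, 0, 0, 0, 0, 0], [0, 0, 0, 0, 0, 0, 0], [0, 0, 0, 0, 0, 0, 0], [0, 0, 5, 0, 0, 0, 0], [0, 0, 50, 0, 0, 0, 0], [0, 0, 95, 0, 0, 0, 0]]
  ]
}}

```text
time_s: 8.85
position: [0.4404, -0.0394, 0.1028]
tool_rot: [[-0.689, 0.725, -0.004], [0.725, 0.689, -0.002], [0.001, -0.004, -1.0]]
wrist_force: [0.4, 0.4, 0.1]
grip_width: -0.0002
grip_force: 0.0
```

```bash
python3 - <<'E'
from h import *
held()
im,W=held()
E
```

```text
Traceback (most recent call last):
  File "h.py", line 24, in held
    n,L,st,_=cv2.connectedComponentsWithStats(br.astype(np.uint8)); k=np.argmax(st[1:,4])+1
                                                                      ~~~~~~~~~^^^^^^^^^^
ValueError: attempt to get argmax of an empty sequence
```

Request:
{"name": "jog_arm", "arguments": {
  "steps": [
    [[14, -35, 0, 0, 0, -0.143, 30], [14, -35, -30, 0, 0, -0.143, 30], [14, -35, -70, 0, 0, -0.143, 30], [14, -35, -98, 0, 0, -0.143, 30], [14, -35, -98, 0, 0, -0.143, 30], [14, -35, -98, 0, 0, -0.143, 0], [14, -35, -98, 0, 0, -0.143, 0], [14, -35, -98, 0, 0, -0.143, 0], [14, -35, -98, 0, 0, -0.143, 0], [14, -35, -98, 0, 0, -0.143, 0]]
  ]
}}

```text
time_s: 9.9
position: [0.4563, -0.0736, 0.0051]
tool_rot: [[-0.58, 0.815, 0.001], [0.815, 0.58, 0.0], [-0.001, 0.001, -1.0]]
wrist_force: [0.6, -0.1, 0.4]
grip_width: -0.0
grip_force: 0.0
```

```bash
python3 - <<'E'
from h import *
held()
E
```

```text
TCP [456.1 -73.6   4.9] t 9.95 held c(tool) [ 8.3 -1.7] size [13.1 24.1] ang 89.2 ztool [-10.5  -9.5  -8.4] 735 F [0.4 0.1 0. ]
centre world [449.9 -67.8   4.9] w 0.0003293768185400423 0.0
```

```bash
python3 - <<'E'
from h import *
im,W=held()
s=observe();p=np.array(s['position']);R=np.array(s['tool_rot']);T=(W-p)@R*1000
for r in range(215,330,8): print(r,[tuple(T[r,c].round(0).astype(int)) if np.isfinite(T[r,c]).all() else None for c in (235,245,253,261,271)])
cv2.imwrite('pics/f.png',cv2.resize(im[150:342,130:386],(768,576)))
E
```

```text
TCP [456.  -73.6   4.8] t 10.0 held c(tool) [ 9.7 -1.6] size [21.  12.8] ang 0.0 ztool [-10.7  -9.6  -8.6] 714 F [-0.7 -0.5  0.9]
centre world [449.1 -66.7   4.8] w 0.00010368329291644974 0.0
215 [(np.int64(8), np.int64(-12), np.int64(4)), (np.int64(13), np.int64(-5), np.int64(-9)), (np.int64(13), np.int64(0), np.int64(-8)), (np.int64(14), np.int64(5), np.int64(-10)), (np.int64(8), np.int64(12), np.int64(4))]
223 [(np.int64(2), np.int64(-12), np.int64(4)), (np.int64(8), np.int64(-5), np.int64(-10)), (np.int64(8), np.int64(0), np.int64(-10)), (np.int64(8), np.int64(5), np.int64(-9)), (np.int64(2), np.int64(12), np.int64(4))]
231 [(np.int64(-4), np.int64(-12), np.int64(5)), (np.int64(3), np.int64(-5), np.int64(-9)), (np.int64(3), np.int64(0), np.int64(-10)), (np.int64(3), np.int64(5), np.int64(-9)), (np.int64(-4), np.int64(12), np.int64(4))]
239 [(np.int64(-10), np.int64(-12), np.int64(5)), (np.int64(11), np.int64(-4), np.int64(-36)), (np.int64(11), np.int64(0), np.int64(-36)), (np.int64(11), np.int64(4), np.int64(-36)), (np.int64(-9), np.int64(12), np.int64(4))]
247 [(np.int64(7), np.
[... 1768 characters left out ...]
np.int64(-90))]
311 [(np.int64(17), np.int64(-6), np.int64(-100)), (np.int64(0), np.int64(-3), np.int64(-79)), (np.int64(-11), np.int64(0), np.int64(-68)), (np.int64(-1), np.int64(3), np.int64(-79)), (np.int64(18), np.int64(5), np.int64(-100))]
319 [(np.int64(17), np.int64(-6), np.int64(-104)), (np.int64(-5), np.int64(-3), np.int64(-79)), (np.int64(-82), np.int64(0), np.int64(5)), (np.int64(-5), np.int64(3), np.int64(-79)), (np.int64(17), np.int64(5), np.int64(-104))]
327 [(np.int64(18), np.int64(-5), np.int64(-108)), (np.int64(-7), np.int64(-3), np.int64(-82)), (np.int64(-89), np.int64(0), np.int64(3)), (np.int64(-7), np.int64(3), np.int64(-82)), (np.int64(18), np.int64(5), np.int64(-108))]
```

View pics/f.png

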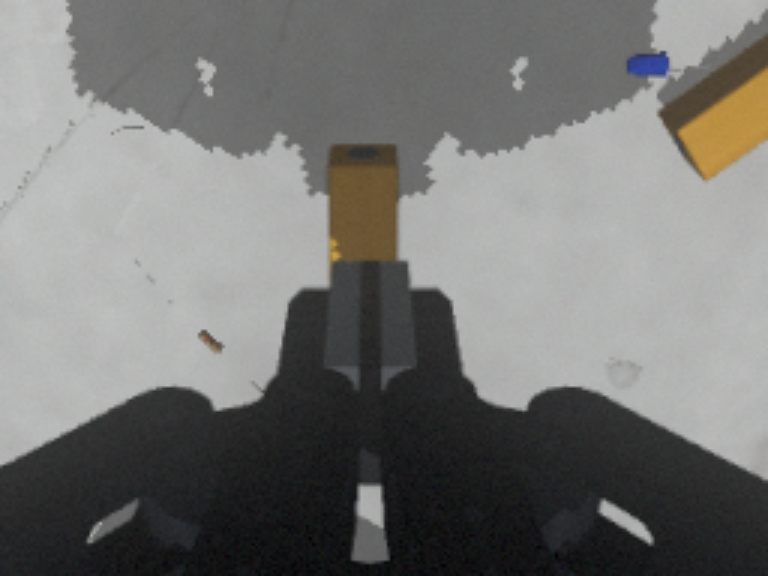

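Request:
{"name": "jog_arm", "arguments": {
  "steps": [
    [[-1.6, -0.6, 0, 0, 0, 0, 30], [-1.6, -0.6, 0, 0, 0, 0, 30], [-1.6, -0.6, 0, 0, 0, 0, 30], [-1.6, -0.6, -6, 0, 0, 0, 30], [-1.6, -0.6, -12, 0, 0, 0, 30], [-1.6, -0.6, -18, 0, 0, 0, 30], [-1.6, -0.6, -24, 0, 0, 0, 30], [-1.6, -0.6, -24, 0, 0, 0, 30], [-1.6, -0.6, -24, 0, 0, 0, 30], [-1.6, -0.6, -24, 0, 0, 0, 30]]
  ]
}}

```text
time_s: 11.0
position: [0.4542, -0.0745, -0.0195]
tool_rot: [[-0.579, 0.815, 0.0], [0.815, 0.579, -0.0], [-0.0, 0.0, -1.0]]
wrist_force: [0.1, -0.4, -0.4]
grip_width: 0.03
grip_force: 0.0
```

```bash
python3 - <<'E'
from h import *
im,W=held()
# lowest finger points: dark pixels, world z map near fingers
for c in (215,220,225,230,276,281,286,291):
    col=W[:,c]; print(c,[(r,(col[r]*1000).round(0).astype(int).tolist()) for r in range(224,262,5) if np.isfinite(col[r]).all()])
cv2.imwrite('pics/g.png',cv2.resize(im[150:342,130:386],(768,576)))
E
```

```text
TCP [454.3 -74.5 -19.5] t 11.05 held c(tool) [19.5 -4. ] size [4.3 0.9] ang 87.6 ztool [-29.5 -27.9 -25.9] 28 F [ 0.3 -0.3  0.4]
centre world [439.8 -60.9 -19.5] w 0.02993471760206864 0.0
215 [(224, [429, -77, 1]), (229, [431, -79, 1]), (234, [433, -83, 0]), (239, [431, -76, 18]), (244, [432, -76, 24]), (249, [432, -75, 29]), (254, [433, -76, 33]), (259, [434, -76, 36])]
220 [(224, [432, -75, 0]), (229, [434, -78, 0]), (234, [435, -81, 1]), (239, [434, -75, 17]), (244, [434, -75, 23]), (249, [434, -74, 29]), (254, [435, -74, 33]), (259, [436, -75, 35])]
225 [(224, [434, -74, 0]), (229, [436, -77, -1]), (234, [437, -79, 1]), (239, [437, -76, 12]), (244, [438, -78, 13]), (249, [440, -81, 13]), (254, [441, -82, 15]), (259, [443, -85, 15])]
230 [(224, [436, -72, 0]), (229, [438, -75, 0]), (234, [440, -77, 1]), (239, [442, -80, 0]), (244, [444, -83, 0]), (249, [445, -86, 0]), (254, [447, -88, 0]), (259, [449, -91, 0])]
276 [(224, [458, -57, 0]), (229, [459, -59, 2]), (234, [461, -62, 1]), (239, [463, -65, 0]), (244, [465, -67, 0]), (249, [467, -70, 0]), (254, [469, -73, 1]), (259, [471, -75, 1])]
281 [(224, [460, -55, 1]), (229, [462, -58, 0]), (234, [464, -61, 0]), (239, [461, -59, 12]), (244, [462, -61, 13]), (249, [464, -63, 13]), (254, [466, -65, 15]), (259, [467, -67, 16])]
286 [(224, [462, -54, 1]), (229, [464, -56, 1]), (234, [466, -59, 1]), (239, [461, -55, 19]), (244, [461, -56, 23]), (249, [460, -56, 28]), (254, [460, -56, 33]), (259, [460, -57, 37])]
291 [(224, [465, -52, 0]), (229, [466, -54, 1]), (234, [468, -57, 1]), (239, [463, -54, 19]), (244, [463, -54, 24]), (249, [462, -55, 28]), (254, [461, -55, 34]), (259, [462, -56, 37])]
```

View pics/g.png

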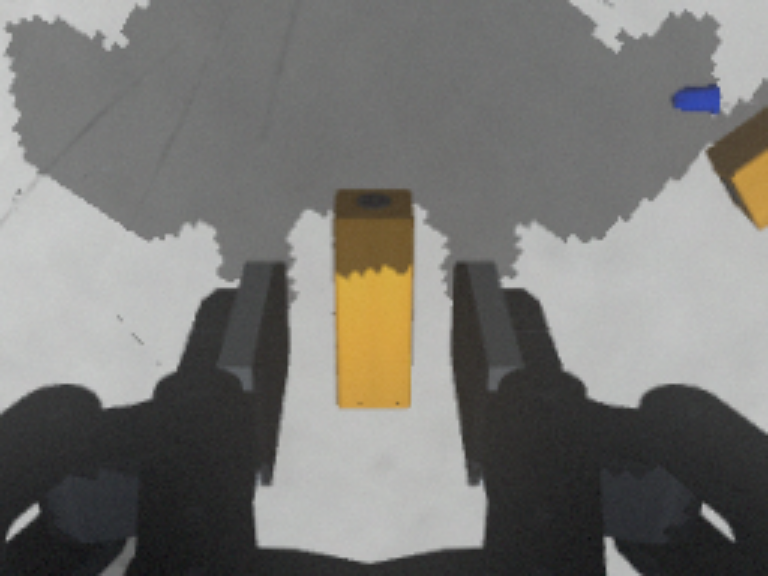

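Request:
{"name": "jog_arm", "arguments": {
  "steps": [
    [[0, 0, -3, 0, 0, 0, 30], [0, 0, -6, 0, 0, 0, 30], [0, 0, -6, 0, 0, 0, 30], [0, 0, -6, 0, 0, 0, 0], [0, 0, -6, 0, 0, 0, 0], [0, 0, -6, 0, 0, 0, 0], [0, 0, -6, 0, 0, 0, 0], [0, 0, -6, 0, 0, 0, 0], [0, 0, 30, 0, 0, 0, 0], [0, 0, 75, 0, 0, 0, 0]]
  ]
}}

```text
time_s: 12.05
position: [0.4523, -0.0746, 0.0548]
tool_rot: [[-0.579, 0.815, -0.005], [0.815, 0.579, -0.001], [0.002, -0.005, -1.0]]
wrist_force: [1.1, 1.7, 0.2]
grip_width: 0.012
grip_force: 58.8
```

Request:
{"name": "jog_arm", "arguments": {
  "steps": [
    [[23, -65, 5, 0, 0, -0.22, 0], [46, -129, 5, 0, 0, -0.444, 0], [46, -129, 5, 0, 0, -0.444, 0], [46, -129, 5, 0, 0, -0.444, 0], [46, -129, 5, 0, 0, -0.444, 0], [46, -129, 5, 0, 0, -0.444, 0], [46, -129, 5, 0, 0, -0.444, 0], [46, -129, 5, 0, 0, -0.444, 0], [46, -129, 5, 0, 0, -0.444, 0], [46, -129, 5, 0, 0, -0.444, 0]]
  ]
}}

```text
time_s: 13.05
position: [0.5002, -0.203, 0.0605]
tool_rot: [[-0.174, 0.985, 0.0], [0.985, 0.174, 0.0], [0.0, 0.0, -1.0]]
wrist_force: [0.2, 0.4, -0.7]
grip_width: 0.0118
grip_force: 58.9
```

```bash
cat >> h.py <<'E'
def insit():
    """held pillar: end face/top near camera, all brass points within tool-frame; lid slot near end"""
    s=observe(); im,d,W=cloud('wrist'); p=np.array(s['position']); R=np.array(s['tool_rot']); T=(W-p)@R*1000
    hsv=cv2.cvtColor(im,cv2.COLOR_BGR2HSV)
    br=(hsv[...,0]>12)&(hsv[...,0]<32)&(hsv[...,1]>90)&(T[...,2]>-60)&(T[...,2]<-10)&(np.hypot(T[...,0],T[...,1])<40)
    q=T[br]; print('TCP',(p*1000).round(1),'psi',np.degrees(np.arctan2(R[1,1],R[0,1])).round(2),'F',np.round(s['wrist_force'],1),'grip',s['grip_width'].round(4) if hasattr(s['grip_width'],'round') else s['grip_width'],s['grip_force'])
    if len(q): print('n',len(q),'x',np.percentile(q[:,0],[1,5,50,95,99]).round(1),'y',np.percentile(q[:,1],[1,50,99]).round(1),'z',np.percentile(q[:,2],[1,50,99]).round(1))
    return im,W,T,br
E
python3 - <<'E'
from h import *
im,W,T,br=insit()
print(np.argwhere(br).min(0),np.argwhere(br).max(0))
z=W[...,2]
lid=(z>.054)&(z<.066)
rect(W,lid,'lid')
cv2.imwrite('pics/i.png',cv2.resize(im[100:292,130:386],(768,576)))
E
```

```text
TCP [ 500.2 -203.    60.5] psi 10.0 F [ 0.2  0.4 -0.7] grip 0.011829979569041818 58.85194480419159
n 1769 x [-19.4 -17.5   3.7  19.1  19.4] y [-6.9 -0.5  5.8] z [-49.7 -39.7 -28.1]
[218 239] [291 267]
lid 9376 c [ 500.6 -204.3] size [80.9 80.7] ang 10.3 z [59.2 60.4 61.4] px [254 224]
lid 125 c [ 757.5 -230.1] size [ 4.6 40.4] ang 86.8 z [54.7 59.2 64.9] px [501 283]
```

View pics/i.png

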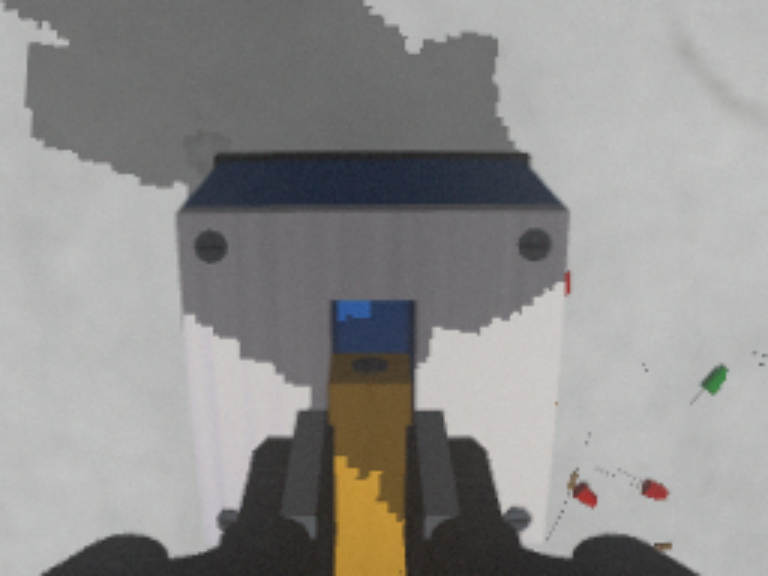

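```bash
python3 - <<'E'
from h import *
im,W,T,br=insit()
q=T[br]
for a in range(-20,20,5):
    k=q[(q[:,0]>=a)&(q[:,0]<a+5)]; print(a,len(k),np.percentile(k[:,2],[5,50,95]).round(1),np.percentile(k[:,1],[2,98]).round(1))
# slot far end visible, on lid plane
z=W[...,2]; c=vision.calibration('wrist')['xyz']; t=((.06-c[2])/(z-c[2]))[...,None]; Wl=c+t*(W-c)
s=observe();p=np.array(s['position']);R=np.array(s['tool_rot']);Tl=(Wl-p)@R*1000
m=(abs(Tl[...,1])<7)&(Tl[...,0]>0)&(Tl[...,0]<45)&(z<.05)
print('slot end tool x',np.percentile(Tl[m][:,0],[1,50,98,99.5]).round(1))
m=(Tl[...,0]>13)&(Tl[...,0]<19)&(z<.05)&(abs(Tl[...,1])<15)
if m.any(): print('slot y',np.percentile(Tl[m][:,1],[1,99]).round(1))
E
```

```text
TCP [ 500.2 -203.1   60.4] psi 9.99 F [ 1.1  0.  -0.9] grip 0.01185810841701523 58.85271728038788
n 1780 x [-19.7 -17.4   3.7  19.1  19.4] y [-6.9 -0.4  5.8] z [-50.2 -39.7 -27.9]
-20 170 [-40.5 -39.7 -38.9] [-6.5  5.6]
-15 169 [-40.7 -39.8 -38.8] [-6.4  5.5]
-10 199 [-50.6 -39.8 -38.8] [-6.4  5.5]
-5 191 [-47.6 -39.8 -38.9] [-6.4  5.3]
0 198 [-46.7 -39.8 -38.9] [-6.4  5.2]
5 215 [-45.1 -39.8 -38.7] [-6.3  5.3]
10 249 [-42.  -39.8 -38.9] [-7.  6.]
15 384 [-40.6 -39.1 -28. ] [-6.9  6. ]
slot end tool x [ 8.  16.1 44.6 44.6]
slot y [-8.5  8.3]
```

Request:
{"name": "jog_arm", "arguments": {
  "steps": [
    [[0.3, -1, -10, 0, 0, 0, 0], [0.3, -1, -20, 0, 0, 0, 0], [0.3, -1, -22, 0, 0, 0, 0], [0.3, -1, -23, 0, 0, 0, 0], [0.3, -1, -24, 0, 0, 0, 0], [0.3, -1, -25, 0, 0, 0, 0], [0.3, -1, -26, 0, 0, 0, 0], [0.3, -1, -27, 0, 0, 0, 0], [0.3, -1, -28, 0, 0, 0, 0], [0.3, -1, -28, 0, 0, 0, 0]]
  ]
}}

```text
time_s: 14.15
position: [0.5004, -0.2044, 0.0323]
tool_rot: [[-0.173, 0.985, -0.0], [0.985, 0.173, 0.0], [0.0, -0.0, -1.0]]
wrist_force: [-0.1, 1.3, -0.8]
grip_width: 0.0121
grip_force: 58.9
```

```bash
python3 - <<'E'
from h import *
im,W,T,br=insit()
q=T[br]
for a in (-15,0,10):
    k=q[(q[:,0]>=a)&(q[:,0]<a+5)]; print(a,len(k),np.percentile(k[:,2],[50]).round(1))
E
```

```text
TCP [ 500.4 -204.4   32.3] psi 9.97 F [-0.1  1.3 -0.8] grip 0.012109679806022127 58.852468729019165
n 1823 x [-20.1 -17.7   4.1  19.2  19.4] y [-7.  -0.4  6. ] z [-49.6 -39.7 -27.8]
-15 178 [-39.7]
0 201 [-39.9]
10 250 [-39.8]
```

Request:
{"name": "jog_arm", "arguments": {
  "steps": [
    [[0, 0, -1, 0, 0, 0, 0], [0, 0, -2, 0, 0, 0, 0], [0, 0, -2, 0, 0, 0, 0], [0, 0, -2, 0, 0, 0, 0], [0, 0, -2, 0, 0, 0, 30], [0, 0, -2, 0, 0, 0, 30], [0, 0, -2, 0, 0, 0, 30], [0, 0, -2, 0, 0, 0, 30], [0, 0, 10, 0, 0, 0, 30], [0, 0, 60, 0, 0, 0, 30]]
  ]
}}

```text
time_s: 15.2
position: [0.4973, -0.2031, 0.09]
tool_rot: [[-0.173, 0.985, -0.009], [0.985, 0.173, 0.001], [0.003, -0.008, -1.0]]
wrist_force: [1.1, 1.1, 0.3]
grip_width: 0.0298
grip_force: 0.0
```

```bash
python3 - <<'E'
from h import *
im,W,T,br=insit()
hsv=cv2.cvtColor(im,cv2.COLOR_BGR2HSV)
m=(hsv[...,0]>12)&(hsv[...,0]<32)&(hsv[...,1]>90)&(np.hypot(W[...,0]-.5005,W[...,1]+.204)<.06)
rect(W,m,'brass')
z=W[...,2]; m=(np.hypot(W[...,0]-.5005,W[...,1]+.204)<.03)&(z<.05)&(z>-.02); rect(W,m,'hole')
E
```

```text
TCP [ 497.3 -203.1   90. ] psi 9.97 F [1.1 1.1 0.3] grip 0.029794799231816743 0.0
brass 494 c [ 500.7 -210.3] size [13.2 29.4] ang 10.6 z [18.3 19.4 20.5] px [257 203]
hole 1159 c [ 501.4 -210.1] size [19.2 34.5] ang 10.3 z [ 5.4 19.7 45.4] px [258 211]
```

Request:
{"name": "jog_arm", "arguments": {
  "steps": [
    [[-9, 45, 0, 0, 0, 0.05, 30], [-59, 303, 0, 0, 0, 0.292, 30], [-59, 303, 0, 0, 0, 0.292, 30], [-59, 303, 0, 0, 0, 0.292, 30], [-59, 303, 0, 0, 0, 0.292, 30], [-59, 303, 0, 0, 0, 0.292, 30], [-59, 303, 0, 0, 0, 0.292, 30], [-59, 303, -30, 0, 0, 0.292, 30], [-59, 303, -50, 0, 0, 0.292, 30], [-59, 303, -50, 0, 0, 0.292, 30]]
  ]
}}

```text
time_s: 16.25
position: [0.4401, 0.0977, 0.0413]
tool_rot: [[-0.449, 0.894, -0.003], [0.894, 0.449, -0.002], [-0.0, -0.004, -1.0]]
wrist_force: [-0.0, -0.9, -0.1]
grip_width: 0.0299
grip_force: 0.0
```

```bash
cat >> h.py <<'E'
def pil(x,y):
    im,d,W=cloud('wrist'); s=observe(); print('TCP',np.round(np.array(s['position'])*1000,1),'psi',np.degrees(np.arctan2(s['tool_rot'][1][1],s['tool_rot'][0][1])).round(2))
    hsv=cv2.cvtColor(im,cv2.COLOR_BGR2HSV)
    m=(hsv[...,0]>12)&(hsv[...,0]<32)&(hsv[...,1]>90)&(np.hypot(W[...,0]-x,W[...,1]-y)<.05)&(W[...,2]>.011)&(W[...,2]<.02)
    rect(W,m,'pil'); return im,W
E
python3 - <<'E'
from h import *
im,W=pil(.4416,.0991)
x,y,z=W[...,0],W[...,1],W[...,2]
rb=(abs(x-.537)<.08)&(abs(y-.213)<.07)
rect(W,rb&(z>.022)&(z<.04),'rack')
E
```

```text
TCP [441.2  97.6  42.3] psi 26.62
pil 956 c [441.3  98.5] size [13.6 40.3] ang 26.2 z [13.4 14.4 15.4] px [256 212]
rack 2362 c [534.5 240. ] size [111.   14.8] ang 4.5 z [24.6 28.7 34.7] px [449 106]
rack 2312 c [539.1 184.5] size [111.5  14.5] ang 4.7 z [26.4 28.2 34.7] px [419 172]
```

Request:
{"name": "jog_arm", "arguments": {
  "steps": [
    [[0, 0.9, -30, 0, 0, 0, 30], [0, 0.9, -55, 0, 0, 0, 30], [0, 0.9, -68, 0, 0, 0, 30], [0, 0.9, -68, 0, 0, 0, 30], [0, 0.9, -68, 0, 0, 0, 0], [0, 0.9, -68, 0, 0, 0, 0], [0, 0.9, -68, 0, 0, 0, 0], [0, 0.9, -68, 0, 0, 0, 0], [0, 0.9, -30, 0, 0, 0, 0], [0, 0.9, 18, 0, 0, 0, 0]]
  ]
}}

```text
time_s: 17.3
position: [0.4402, 0.0988, 0.0608]
tool_rot: [[-0.449, 0.894, -0.003], [0.894, 0.449, -0.002], [-0.0, -0.004, -1.0]]
wrist_force: [1.2, 1.6, 0.1]
grip_width: 0.0121
grip_force: 58.9
```

Request:
{"name": "jog_arm", "arguments": {
  "steps": [
    [[9, -46, 0, 0, 0, -0.05, 0], [59, -303, 0, 0, 0, -0.29, 0], [59, -303, 0, 0, 0, -0.29, 0], [59, -303, 0, 0, 0, -0.29, 0], [59, -303, 0, 0, 0, -0.29, 0], [59, -303, 0, 0, 0, -0.29, 0], [59, -303, 0, 0, 0, -0.29, 0], [59, -303, 0, 0, 0, -0.29, 0], [59, -303, 0, 0, 0, -0.29, 0], [59, -303, 0, 0, 0, -0.29, 0]]
  ]
}}

```text
time_s: 18.3
position: [0.5004, -0.2009, 0.0603]
tool_rot: [[-0.178, 0.984, -0.0], [0.984, 0.178, 0.002], [0.002, -0.0, -1.0]]
wrist_force: [0.4, -0.1, -0.8]
grip_width: 0.012
grip_force: 58.9
```

```bash
python3 - <<'E'
from h import *
im,W,T,br=insit()
q=T[br]
for a in (-20,-15,0,10):
    k=q[(q[:,0]>=a)&(q[:,0]<a+5)]; print(a,len(k),np.percentile(k[:,2],[50]).round(1))
E
```

```text
TCP [ 500.4 -200.9   60.3] psi 10.25 F [ 0.4 -0.1 -0.8] grip 0.011997381585030727 58.918792605400085
n 1768 x [-19.1 -16.9   4.4  19.6  20. ] y [-6.9 -0.4  6. ] z [-50.2 -38.4 -26.7]
-20 159 [-38.4]
-15 162 [-38.4]
0 203 [-38.5]
10 236 [-38.6]
```

Request:
{"name": "jog_arm", "arguments": {
  "steps": [
    [[0, -3.6, -10, 0, 0, 0, 0], [0, -3.6, -20, 0, 0, 0, 0], [0, -3.6, -20, 0, 0, 0, 0], [0, -3.6, -20, 0, 0, 0, 0], [0, -3.6, -20, 0, 0, 0, 0], [0, -3.6, -20, 0, 0, 0, 0], [0, -3.6, -20, 0, 0, 0, 0], [0, -3.6, -20, 0, 0, 0, 0], [0, -3.6, -20, 0, 0, 0, 0], [0, -3.6, -20, 0, 0, 0, 0]]
  ]
}}

```text
time_s: 19.35
position: [0.5005, -0.2071, 0.0405]
tool_rot: [[-0.175, 0.985, 0.0], [0.985, 0.175, -0.0], [-0.0, 0.0, -1.0]]
wrist_force: [0.4, -0.1, -1.3]
grip_width: 0.0117
grip_force: 58.9
```

Request:
{"name": "jog_arm", "arguments": {
  "steps": [
    [[0, 2.4, 0, 0, 0, 0, 0], [0, 2.4, 0, 0, 0, 0, 0], [0, 2.4, -1, 0, 0, 0, 0], [0, 2.4, -2, 0, 0, 0, 0], [0, 2.4, -3, 0, 0, 0, 0], [0, 2.4, -4, 0, 0, 0, 0], [0, 2.4, -5, 0, 0, 0, 0], [0, 2.4, -6, 0, 0, 0, 0], [0, 2.4, -7, 0, 0, 0, 0], [0, 2.4, -7, 0, 0, 0, 0]]
  ]
}}

```text
time_s: 20.35
position: [0.5004, -0.2047, 0.0332]
tool_rot: [[-0.175, 0.985, -0.0], [0.985, 0.175, -0.0], [0.0, -0.0, -1.0]]
wrist_force: [0.2, 0.2, -0.9]
grip_width: 0.0118
grip_force: 58.9
```

Pillar is in by about 2.4 mm with no contact force; lower a little and release.

Request:
{"name": "jog_arm", "arguments": {
  "steps": [
    [[0, 0, -1, 0, 0, 0, 0], [0, 0, -2, 0, 0, 0, 0], [0, 0, -3, 0, 0, 0, 0], [0, 0, -3, 0, 0, 0, 0], [0, 0, -3, 0, 0, 0, 30], [0, 0, -3, 0, 0, 0, 30], [0, 0, -3, 0, 0, 0, 30], [0, 0, -3, 0, 0, 0, 30], [0, 0, 10, 0, 0, 0, 30], [0, 0, 60, 0, 0, 0, 30]]
  ]
}}

```text
time_s: 21.35
position: [0.4974, -0.2034, 0.0912]
tool_rot: [[-0.175, 0.985, -0.009], [0.985, 0.175, 0.001], [0.003, -0.008, -1.0]]
wrist_force: [0.9, 0.7, 1.0]
grip_width: 0.0298
grip_force: 0.0
```

```bash
python3 - <<'E'
from h import *
im,W,T,br=insit()
hsv=cv2.cvtColor(im,cv2.COLOR_BGR2HSV)
m=(hsv[...,0]>12)&(hsv[...,0]<32)&(hsv[...,1]>90)&(np.hypot(W[...,0]-.5005,W[...,1]+.204)<.06)
rect(W,m,'brass')
E
```

```text
TCP [ 497.4 -203.4   91.2] psi 10.08 F [0.9 0.7 1. ] grip 0.029846635210950215 0.0
brass 607 c [ 501.1 -207.8] size [14.2 33.2] ang 9.9 z [32.3 33.4 34.4] px [257 205]
```

Request:
{"name": "jog_arm", "arguments": {
  "steps": [
    [[0, 40, 0, 0, 0, -0.1, 30], [4, 209, 0, 0, 0, -0.525, 30], [4, 209, 0, 0, 0, -0.525, 30], [4, 209, 0, 0, 0, -0.525, 30], [4, 209, 0, 0, 0, -0.525, 30], [4, 209, -30, 0, 0, -0.525, 30], [4, 209, -48, 0, 0, -0.525, 30], [4, 209, -48, 0, 0, -0.525, 30], [4, 209, -48, 0, 0, -0.525, 30], [4, 209, -48, 0, 0, -0.525, 30]]
  ]
}}

```text
time_s: 22.4
position: [0.5054, 0.0039, 0.0467]
tool_rot: [[0.343, 0.939, 0.002], [0.939, -0.343, 0.0], [0.001, 0.002, -1.0]]
wrist_force: [-0.3, -0.8, 0.3]
grip_width: 0.0302
grip_force: 0.0
```

```bash
python3 - <<'E'
from h import *
im,W=pil(.5044,.005)
E
```

```text
TCP [505.4   4.   46.6] psi -20.04
pil 1059 c [504.2   4.2] size [47.  13.4] ang 70.5 z [13.4 14.4 15.4] px [252 209]
```

Request:
{"name": "jog_arm", "arguments": {
  "steps": [
    [[-1, 0.2, -30, 0, 0, 0, 30], [-1, 0.2, -60, 0, 0, 0, 30], [-1, 0.2, -72, 0, 0, 0, 30], [-1, 0.2, -72, 0, 0, 0, 30], [-1, 0.2, -72, 0, 0, 0, 0], [-1, 0.2, -72, 0, 0, 0, 0], [-1, 0.2, -72, 0, 0, 0, 0], [-1, 0.2, -72, 0, 0, 0, 0], [-1, 0.2, -40, 0, 0, 0, 0], [-1, 0.2, 0, 0, 0, 0, 0]]
  ]
}}

```text
time_s: 23.45
position: [0.5022, 0.0044, 0.0456]
tool_rot: [[0.342, 0.94, -0.003], [0.94, -0.342, -0.001], [-0.002, -0.002, -1.0]]
wrist_force: [1.0, 0.4, -0.1]
grip_width: 0.0122
grip_force: 59.0
```

Request:
{"name": "jog_arm", "arguments": {
  "steps": [
    [[8, 48, 5, 0, 0, 0.1, 0], [32.5, 208, 5, 0, 0, 0.43, 0], [32.5, 208, 5, 0, 0, 0.43, 0], [32.5, 208, 5, 0, 0, 0.43, 0], [32.5, 208, 5, 0, 0, 0.43, 0], [32.5, 208, 5, 0, 0, 0.43, 0], [32.5, 208, 5, 0, 0, 0.43, 0], [32.5, 208, 5, 0, 0, 0.43, 0], [32.5, 208, 5, 0, 0, 0.43, 0], [32.5, 208, 5, 0, 0, 0.43, 0]]
  ]
}}

```text
time_s: 24.45
position: [0.536, 0.2112, 0.0505]
tool_rot: [[-0.079, 0.997, -0.0], [0.997, 0.079, -0.0], [-0.0, -0.0, -1.0]]
wrist_force: [-0.7, -0.1, -1.3]
grip_width: 0.0118
grip_force: 59.0
```

```bash
python3 - <<'E'
from h import *
im,W,T,br=insit()
x,y,z=W[...,0],W[...,1],W[...,2]
q=T[br]
q=q[np.abs(q[:,0])<30]
for a in (-20,0,15):
    k=q[(q[:,0]>=a)&(q[:,0]<a+5)]; print(a,len(k),np.percentile(k[:,2],[50]).round(1))
rb=(abs(x-.537)<.08)&(abs(y-.213)<.07)
rect(W,rb&(z>.022)&(z<.04),'rack')
cv2.imwrite('pics/j.png',cv2.resize(im[100:292,130:386],(768,576)))
E
```

```text
TCP [536.  211.2  50.5] psi 4.51 F [-0.7 -0.1 -1.3] grip 0.011800206139382994 59.028518199920654
n 2335 x [-22.2 -19.7   7.2  23.8  24.2] y [-7.6 -0.5 14.9] z [-56.8 -39.7 -27.4]
-20 161 [-39.7]
0 210 [-39.7]
15 251 [-39.7]
rack 3351 c [534.6 240.4] size [109.8  15.1] ang 4.7 z [25.6 27.9 34.6] px [255 174]
rack 802 c [574.8 189.7] size [38.4 11.2] ang 4.8 z [23.4 28.  34.3] px [303 245]
rack 746 c [501.5 183.5] size [35.5 11.7] ang 4.9 z [23.2 28.  34.2] px [205 246]
```

View pics/j.png

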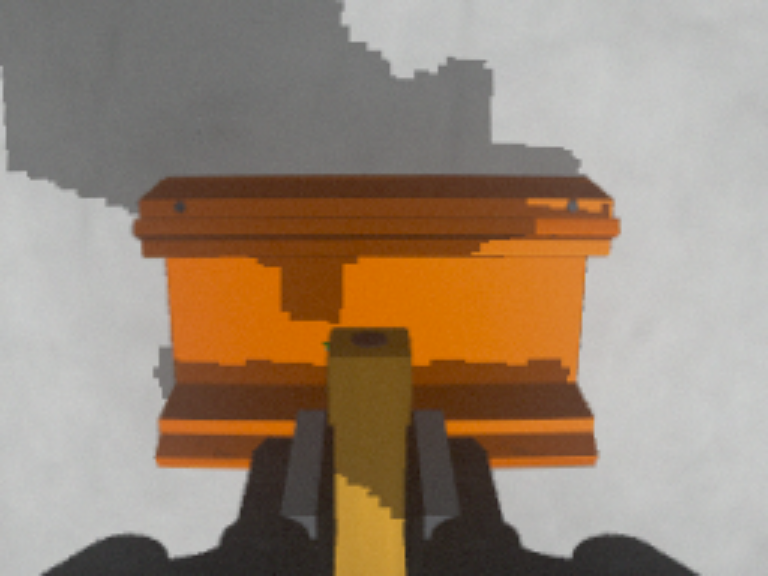

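Request:
{"name": "jog_arm", "arguments": {
  "steps": [
    [[0.5, 0.5, -20, 0, 0, 0, 0], [0.5, 0.5, -38, 0, 0, 0, 0], [0.5, 0.5, -42, 0, 0, 0, 0], [0.5, 0.5, -44, 0, 0, 0, 0], [0.5, 0.5, -45, 0, 0, 0, 0], [0.5, 0.5, -46, 0, 0, 0, 0], [0.5, 0.5, -47, 0, 0, 0, 0], [0.5, 0.5, -48, 0, 0, 0, 0], [0.5, 0.5, -48.5, 0, 0, 0, 0], [0.5, 0.5, -48.5, 0, 0, 0, 0]]
  ]
}}

```text
time_s: 25.5
position: [0.5364, 0.2131, 0.0019]
tool_rot: [[-0.081, 0.997, 0.0], [0.997, 0.081, 0.0], [0.0, 0.0, -1.0]]
wrist_force: [-0.2, 0.4, -0.1]
grip_width: 0.0119
grip_force: 59.0
```

Request:
{"name": "jog_arm", "arguments": {
  "steps": [
    [[0, -1, 0, 0, 0, 0, 0], [0, -1, 0, 0, 0, 0, 0], [0, -1, -0.5, 0, 0, 0, 0], [0, -1, -0.5, 0, 0, 0, 0], [0, -1, -0.5, 0, 0, 0, 30], [0, -1, -0.5, 0, 0, 0, 30], [0, -1, -0.5, 0, 0, 0, 30], [0, -1, -0.5, 0, 0, 0, 30], [0, -1, 25, 0, 0, 0, 30], [0, -1, 75, 0, 0, 0, 30]]
  ]
}}

```text
time_s: 26.5
position: [0.5338, 0.2111, 0.0748]
tool_rot: [[-0.081, 0.997, -0.006], [0.997, 0.081, -0.004], [-0.003, -0.006, -1.0]]
wrist_force: [0.6, 1.6, 0.5]
grip_width: 0.0301
grip_force: 0.0
```

Request:
{"name": "jog_arm", "arguments": {
  "steps": [
    [[0, 0, 30, 0, 0, 0, 30], [0, 0, 60, 0, 0, 0, 30], [0, 0, 60, 0, 0, 0, 30], [0, 0, 60, 0, 0, 0, 30], [0, 0, 60, 0, 0, 0, 30], [0, 0, 60, 0, 0, 0, 30], [0, 0, 60, 0, 0, 0, 30], [0, 0, 60, 0, 0, 0, 30], [0, 0, 60, 0, 0, 0, 30], [0, 0, 60, 0, 0, 0, 30]]
  ]
}}

```text
time_s: 27.5
position: [0.5364, 0.2119, 0.1367]
tool_rot: [[-0.081, 0.997, -0.0], [0.997, 0.081, -0.0], [-0.0, -0.0, -1.0]]
wrist_force: [0.1, 0.6, 0.8]
grip_width: 0.0298
grip_force: 0.0
```

```bash
python3 - <<'E'
from h import *
im,d,W=cloud('wrist');x,y,z=W[...,0],W[...,1],W[...,2]
m=(np.hypot(x-.537,y-.2125)<.04)&(z>.036)&(z<.05); rect(W,m,'pillar top')
rb=(abs(x-.537)<.08)&(abs(y-.213)<.07)
rect(W,rb&(z>.022)&(z<.036),'rack')
for a in (.195,.205,.22,.23):
    k=m&(abs(y-a)<.003); print(a,np.median(z[k]*1000).round(1) if k.any() else None)
print(observe()['position'],observe()['wrist_force'])
E
```

```text
pillar top 719 c [535.5 212.9] size [14.  47.5] ang 4.9 z [40.  41.3 42.4] px [253 184]
rack 1690 c [534.2 240.7] size [109.9  14.4] ang 4.5 z [26.  28.  34.7] px [254 153]
rack 1479 c [539.4 184.7] size [110.1  15.2] ang 4.5 z [23.9 29.1 34.5] px [254 207]
0.195 41.3
0.205 41.4
0.22 41.2
0.23 41.4
[0.53642519 0.21196008 0.13681744] [-0.37193991 -0.8054216   0.84488876]
```

The long pillar lies level across both rails, with its top at 41.3 mm. The two short ones are stacked in the shaft.

```bash
python3 -c "
from bench import manip
print(manip.close_job())"
```

```text
the job is handed in; nothing more can be done
None
```

The job is handed in at about 28 s: the two 40 mm pillars dropped through the slot and lie stacked level in the gauge, and the 47 mm one lies level across both rack rails (told apart by camera length, so it was never tried in the slot).

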